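# Seat a staff pager in its charging dock and start the charge

### The arm

A 7-joint arm with a two-finger parallel gripper is mounted at the origin on the work surface. World frame = base frame: x ahead of the robot, y to its left, z up, the work surface at z = 0. Lengths are in m, angles in degrees, forces in N, time in s.
With the tool pointing down it reaches from about 0.425 to 0.875 m from the base axis. Payload 4.7 kg.
Tool frame: the origin (TCP) lies between the finger pads; the fingertips stand env.finger_overhang ahead of it and the grasp point (between the pads) lies 5 mm behind it (env.finger_overhang is the distance from the TCP to the fingertips, in m); z points along the fingers, y is the line along which they close (so a half turn about z gives the same grasp; the last joint's range is limited). The gripper opens to 87 mm and grips with 3 to 60 N. Pads are 19 mm wide; open, the fingers measure 117 mm over their backs; the gripper's body (75 mm by 190 mm) begins 51 mm behind the grasp point.
Start: joints at [0.808, 18.392, -4.016, 83.108, 1.295, 78.541, -3.26], TCP at [0.65, -0, 0.209] pointing down, gripper open.
Joint ranges: [-163.93, 163.93], [-17.29, 119.83], [-79.2, 71.16], [3.27, 140.29], [-89.18, 269.18], [5.43, 117.66], [-154.24, 154.24]. Speed limits (degrees/s): [147.25, 147.25, 180, 180, 180, 180, 180].

### API

Orientations are given as [roll, pitch, yaw] about the fixed x, y, z axes, in that order (R = Rz(yaw) Ry(pitch) Rx(roll)).
In Python, from cell import telemetry, eyes, env, models gives the robot as it stands. The module is installed in compiled form; this text tells all that it offers.
- The arm moves only by the tool drive_tool, never from a script. Its arguments are lists of equal length, an entry for each row: "angular": the turn, a rotation vector about the tool's x, y, z in rad, a list of three; "delta_pos": the shift along the tool's x, y, z in cm, a list of three; "gripper": the finger opening in cm, from 0 to 8.7. A call has 1 to 20 rows; each row shifts and turns the commanded pose from where the row before left it, along the tool's axes as they then stand; what a row does not reach is not made up. A row lasts 1/10 s, in which the tool goes at most 50 mm and 8.59 degrees, less where a joint would pass 70% of its speed; a pose out of reach is approached as far as the arm can. A call with a gripper value outside its range is refused whole. The fingers move at their own pace and stop on an object; "squeeze" is the grip in N (left out, the last holds). Time passes only in rows, so rows that do not move let the fingers close. It gives the time, the measured TCP pose, the force, the opening and the grip force at its end, in the units of the state.
- telemetry.get_obs(): the state, without advancing time (a new reading comes with each control period).
- eyes.read_camera(name): name is "scene" or "side" or "wrist"; returns a dict with "pixels" (400x640x3 uint8, red, green, blue), "mtx" (3x3 intrinsics, pixels), "origin" and "orientation" of the camera in the world. Camera axes: x right, y down, z forward; pixel columns grow to the right and rows downward; lengths in m; the calibration is good to about 2 mm. The wrist camera is an equidistant fisheye: a pixel r from the principal point sees the ray r / f radians off the axis. A picture is of the moment at which its call begins. There is no depth.
- env.sign_off(): hands the job in; it is judged then, once.
Trained networks look in a picture, given as the dict that the camera call returned (one of the last four; its "shot" number tells which), for a name from the list of things; names that differ only in an ending like _2 or _b are one class to them, and where a whole thing is asked for, a point or a joint stands for the part that bears it (a point fixed in the world has none). Each returns a list of dicts, best first, with "p" (0 to 1); they miss things now and then, are a little off and sometimes report something else, mostly with a low value. They report only what shows in the picture. A call takes as long as a camera call. They do not tell look-alikes from the thing itself.
- models.search_frame(picture, target): "centre" ([column, row] in pixels, amid what is visible of it).
- models.cut_out(picture, target): "pixels" (400x640 bool, what is visible of it) and "centre" ([column, row] in pixels, amid what is visible of it).
The state is a dict: "time_s": time; "qpos": joint angles; "joint_velocities": joint speeds; "effort": joint torques, N m; "tool_pos": TCP position; "tool_rot": TCP orientation; "force": force on the tool from outside, world axes, zero at the start; "wrist_torque": the same for the moment, N m; "grip_width": finger opening in m; "grasp_force": force on a finger pad.
Only numpy, scipy, OpenCV 4.12 (cv2) and the standard library are available. Lean on these libraries where they do the work, as an engineer would, in place of code of your own. Each camera call takes 0.05 s, during which the arm holds its last target. There are 200 camera calls.

### The job

On the nurses' counter a blue round pager lies loose on top of a charging dock: push it across the dock with the fingertips, without picking it up, until it drops into the round recess and lies flat, fully home. Then press that dock's green charge key all the way down and let go of it. Leave the other dock with its orange pager, that dock's key, and the other things on the counter alone.

Things in the scene. Friction and masses are not known exactly. Their poses are not given: they have to be found in the camera images.
- pager: the loose blue pager with a white top: a flat disc 60 mm in diameter, 15 mm thick, about 40 to 85 g (it varies); origin at the centre of its underside, z up through the disc. It starts flat on the dock's deck, on the near side of the recess, centre 70 to 90 mm from the recess centre. It slides on the deck with ordinary plastic friction
- dock: grey charging dock under the blue pager, fixed: a slab 210 mm (its x) by 130 mm (its y) by 22 mm high, flat deck, no kerb. Origin at the centre of its underside, on the counter. On its centre line along x: the pager's start near x -65 mm (up to 18 mm to either side), the recess at +15 mm, the green key at +80 mm. The x axis points away from the robot, turned up to 35 degrees either way
- dock_seat (a point): centre of the recess floor of that dock, 10 mm below the deck. The recess is a round blind hole 66 mm in diameter, its mouth level with the deck. A seated pager has its origin here and stands 5 mm above the deck. A pager pushed across first dips its leading edge, then its trailing edge falls off the rim when it is within about 3 mm of centred
- dock_key (a joint): travel of that dock's green charge key: 0 up, 0.006 m fully down; a spring brings it back, about 5 N takes it fully down
- dock_key_top (a point): centre of the top face of that green key (26 mm in diameter), 22 mm above the deck when up; its round housing is 42 mm in diameter and 12 mm high above the deck; it sinks straight down with the key
- spare_dock: the other charging dock, identical, fixed; it holds the orange pager. Same origin and axes as the first
- spare_dock_key (a joint): travel of the other dock's green key, not to be pressed
- spare_pager: orange pager with a white top, same size, already seated in the other dock; origin at the centre of its underside
- mouse: black computer mouse, about 105 x 60 x 33 mm, loose on a blue mat; origin at the centre of its underside
- pen_cup: grey pen cup with pens, 72 mm in diameter, 155 mm high with the pens, loose; origin at the centre of its underside
- tape_roll: pale tape roll lying flat, 80 mm in diameter, 20 mm high, loose; origin at the centre of its underside
Things that resemble listed ones, but are neither listed nor needed, are in the scene too. What is shaped like the dock but purple or yellow is not meant.

How it is judged (in metres and radians):
On the way, in this order (a step that is already met when the one before it is completed fails the run):
1. the blue pager has dropped into the recess and lies flat in it (z of pager in the frame of dock_seat below 0.0025 m and horizontal distance between pager and dock_seat below 0.006 m and angle between pager's own z axis and vertical below 0.06 rad), for 0.2 s.
2. the dock's green key is pressed all the way down (value of joint dock_key above 0.0048 m), for 0.1 s.
At the end, for the whole second after the job is handed in: the blue pager lies at rest in the recess: within 6 mm of its centre, underside within 2.5 mm of the floor, tilted less than 0.06 rad, and the dock's key is up again (below 1.5 mm) (all of step 1 and linear speed of pager below 0.01 m/s and value of joint dock_key below 0.0015 m); the robot touches nothing.
It fails at once if the blue pager is lifted more than 7 mm off the deck (z of pager in the frame of dock above 0.029 m).
It fails at once if the dock's key is pressed before the pager is seated (value of joint dock_key above 0.003 m and not (z of pager in the frame of dock_seat below 0.004 m and horizontal distance between pager and dock_seat below 0.008 m)).
It fails at once if the other dock's key is pressed (value of joint spare_dock_key above 0.003 m).
It fails at once if the orange pager or another thing on the counter is moved more than 15 mm (distance of any of spare_pager, mouse, pen_cup, tape_roll from where it was at the start of the episode above 0.015 m).
It also fails if it takes over 46 s, if anything falls off the work surface, if the arm or the gripper's body presses on something with over 40 N, if the wrist force passes 120 N, or if a joint passes its speed limit or range.

## Working session

There is one attempt and no reset: what is moved stays moved. The work goes in short steps, Python scripts to look and compute and a tool call to move; the robot and the scene stay as the last step left them, time stands still between calls to the robot, and variables do not carry over. Pictures are saved under pics/ and viewed, at most 10 in all, crops included, and the job is handed in when it is done.

Besides the shell and the picture viewer there is one more tool, called as name(argument=value, ...) on one line, values as JSON. drive_tool: Moves the arm, as the interface text tells. Its arguments: {"type":"object","properties":{"angular":{"type":"array","items":{"type":"array","items":{"type":"number"}}},"delta_pos":{"type":"array","items":{"type":"array","items":{"type":"number"}}},"gripper":{"type":"array","items":{"type":"number"}},"squeeze":{"type":"number"}},"required":["angular","delta_pos","gripper"]}

```bash
mkdir -p pics; cat > h.py <<'E'
import numpy as np, cv2
from scipy.spatial.transform import Rotation as R
from cell import telemetry, eyes, env, models
def ori(p):
    o=np.array(p["orientation"],float)
    return o if o.shape==(3,3) else R.from_euler('xyz',o,degrees=True).as_matrix()
def ray(p,uv,fish):
    K=np.array(p["mtx"]);x=(uv[0]-K[0,2])/K[0,0];y=(uv[1]-K[1,2])/K[1,1]
    if fish:
        r=np.hypot(x,y);s=np.sin(r)/max(r,1e-9);d=np.array([x*s,y*s,np.cos(r)])
    else: d=np.array([x,y,1.])
    return ori(p)@d
def at(p,uv,z,fish=False):
    d=ray(p,uv,fish);o=np.array(p["origin"]);return o+d*(z-o[2])/d[2]
def save(p,n): cv2.imwrite(f"pics/{n}.png",p["pixels"][:,:,::-1])
E
python3 - <<'E'
from h import *
print(env.finger_overhang)
s=telemetry.get_obs();print(s)
for c in["scene","wrist","side"]:
    p=eyes.read_camera(c);save(p,c+"0");print(c,p["mtx"],p["origin"],p["orientation"])
    for t in["pager","dock","dock_key"]:
        for d in models.search_frame(p,t):
            print(t,round(d["p"],2),np.round(d["centre"]),np.round(at(p,d["centre"],{"pager":.037,"dock":.022,"dock_key":.044}[t],c=="wrist"),3))
E
```

```text
0.014
{'time_s': 0.0, 'qpos': array([ 0.80793358, 18.44198044, -4.01523615, 83.17295049,  1.29729024,
       78.53955411, -3.25919329]), 'joint_velocities': array([-0.06675146,  0.14238101, -0.10598677,  0.04345069,  0.01244628,
       -0.05536168, -0.02452114]), 'effort': array([-2.58547143e-04, -4.91284704e+01, -4.03903294e-01, -3.12526345e+01,
       -6.40594075e-02,  4.37659642e-02,  1.61017233e-04]), 'tool_pos': array([ 6.49442946e-01, -7.04516682e-05,  2.07845487e-01]), 'tool_rot': array([-1.79890880e+02,  7.88173117e-03,  9.00027642e+01]), 'force': array([ 0.08180237,  0.46707494, -0.36549112]), 'wrist_torque': array([-0.00722535,  0.01132967, -0.01571396]), 'grasp_force': 0.0, 'grip_width': 0.08679440378197559}
scene [[417.63351553   0.         320.55696372]
 [  0.         417.63351553 205.24261842]
 [  0.           0.           1.        ]] [ 1.36290634 -0.17720675  1.14321581] [-141.60217757    0.31420649   73.68106723]
pager 0.72 [252. 241.] [ 0.596 -0.185  0.037]
pager 0.58 [345. 187.] [0.464 0.168 0.037]
dock 0.9 [367. 151.] [0.306 0.31  0.022]
dock 0.64 [443. 152.] [0.3
[... 362 characters left out ...]
1e-02]
pager 0.62 [183.  52.] [0.485 0.162 0.037]
dock 0.76 [82. 19.] [0.294 0.256 0.022]
dock 0.59 [248.  78.] [0.564 0.125 0.022]
dock_key 0.83 [298.  76.] [0.625 0.121 0.044]
side [[395.6134564    0.         319.71657748]
 [  0.         395.6134564  194.1170694 ]
 [  0.           0.           1.        ]] [0.07940053 0.81693412 0.90611259] [-1.33190791e+02 -1.21957306e-01 -1.49109476e+02]
pager 0.73 [315. 233.] [0.48  0.171 0.037]
dock 0.75 [302. 224.] [0.539 0.15  0.022]
dock 0.72 [354. 305.] [0.277 0.313 0.022]
dock 0.65 [251. 377.] [0.39  0.588 0.022]
dock_key 0.6 [282. 206.] [0.624 0.133 0.044]
dock_key 0.51 [328. 283.] [0.361 0.304 0.044]
dock_key 0.48 [233. 360.] [0.439 0.583 0.044]
```

View pics/scene0.png

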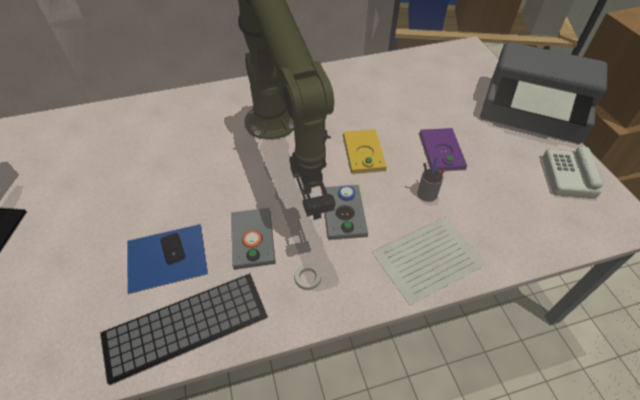

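View pics/side0.png

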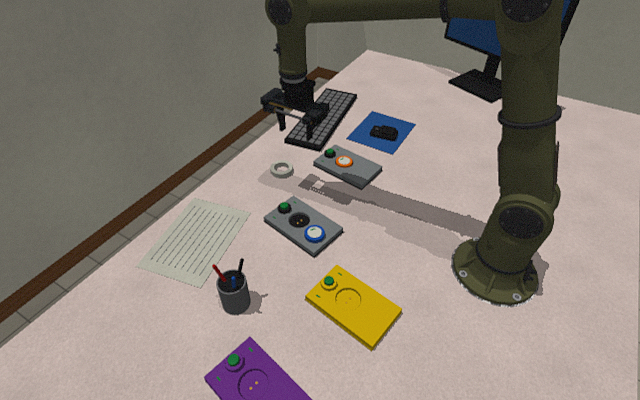

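View pics/wrist0.png

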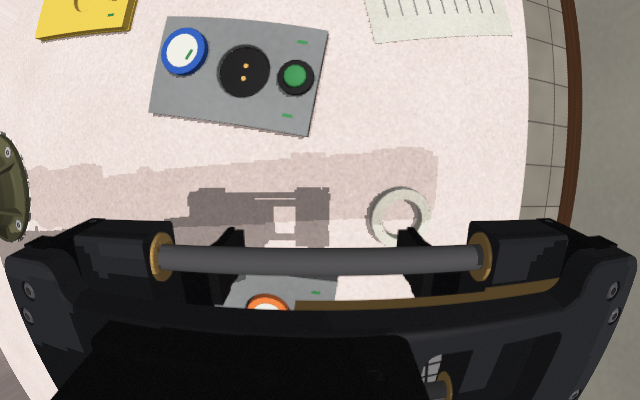

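The loose blue pager's dock is the grey one at scene (346,210), side (303,225) and wrist (240,75). In the wrist picture the pager is at (183,52), the recess at (244,71) and the key at (295,76). The orange one is the spare dock, at scene (252,240). I'll compute the dock heading next.

```bash
cat >> h.py <<'E'
def blobs(p,lo,hi,box=None,mn=15):
    m=cv2.inRange(cv2.cvtColor(p["pixels"],cv2.COLOR_RGB2HSV),lo,hi)
    if box is not None:
        b=np.zeros_like(m);b[box[1]:box[3],box[0]:box[2]]=255;m&=b
    n,l,st,c=cv2.connectedComponentsWithStats(m)
    return sorted([(int(st[i,4]),c[i],l==i) for i in range(1,n) if st[i,4]>=mn],key=lambda a:-a[0])
E
python3 - <<'E'
from h import *
for c,box in[("wrist",(150,10,335,140)),("side",(262,190,345,258)),("scene",(322,180,370,240))]:
    p=eyes.read_camera(c);f=c=="wrist"
    g=blobs(p,(50,90,40),(85,255,255),box)[:1];b=blobs(p,(105,120,60),(125,255,255),box)[:1]
    k=blobs(p,(0,0,0),(180,255,60),box)[:3]
    for n,L,z in(("key",g,.044),("blue",b,.030),("dark",k,.02)):
        for a,cc,m in L:
            ct=cv2.findNonZero(m.astype(np.uint8)); h=cv2.convexHull(ct)
            e=cv2.fitEllipse(h)[0]
            print(c,n,a,np.round(cc),np.round(e,1),np.round(at(p,e,z,f),4))
    if c!="wrist":
        for d in models.search_frame(p,"pen_cup")[:1]:print("cup",d["p"],at(p,d["centre"],.06))
        for d in models.search_frame(p,"tape_roll")[:1]:print("tape",d["p"],at(p,d["centre"],.02))
E
```

```text
wrist key 436 [294.  76.] [294.2  75.8] [0.6212 0.1214 0.044 ]
wrist blue 896 [186.  52.] [183.9  51.3] [0.4841 0.165  0.03  ]
wrist dark 1973 [244.  71.] [243.5  70.8] [0.5585 0.1345 0.02  ]
wrist dark 589 [296.  79.] [294.9  77.5] [0.6201 0.1235 0.02  ]
side key 53 [284. 206.] [283.9 205.7] [0.6173 0.1296 0.044 ]
side blue 155 [314. 235.] [314.1 233.4] [0.4848 0.1675 0.03  ]
side dark 222 [299. 220.] [298.8 219.9] [0.5582 0.1378 0.02  ]
side dark 217 [307. 240.] [1270.4 2409.2] [-0.6025  1.0819  0.02  ]
side dark 84 [284. 209.] [284.4 208.2] [0.6244 0.1192 0.02  ]
cup 0.74 [0.55001104 0.44927243 0.06      ]
tape 0.82 [ 0.75383641 -0.04729874  0.02      ]
scene key 23 [347. 224.] [347.4 224.2] [0.625  0.1232 0.044 ]
scene dark 67 [327. 207.] [327.7 206.6] [0.5196 0.0887 0.02  ]
cup 0.88 [0.55497179 0.44157821 0.06      ]
tape 0.62 [ 0.72862077 -0.04764892  0.02      ]
```

drive_tool(delta_pos=[[1.87,-2.15,0.4],[1.87,-2.15,0.4],[1.87,-2.15,0.4],[1.87,-2.15,0.4],[1.87,-2.15,0.4],[1.87,-2.15,0.4],[1.87,-2.15,0.4],[1.87,-2.15,0.4],[1.87,-2.15,0.4],[1.87,-2.15,0.4]], angular=[[0,0,0],[0,0,0],[0,0,0],[0,0,0],[0,0,0],[0,0,0],[0,0,0],[0,0,0],[0,0,0],[0,0,0]], gripper=[4,4,4,4,4,4,4,4,4,4])

```text
time_s: 1.95
tool_pos: [0.4342, 0.1877, 0.169]
tool_rot: [180.0, -0.0, 90.0]
force: [0.6, 0.6, -0.2]
grip_width: 0.04
grasp_force: 0.0
```

drive_tool(delta_pos=[[0,0,0],[0,0,0],[0,0,0],[0,0,0],[0,0,0],[0,0,0],[0,0,0],[0,0,0],[0,0,0],[0,0,0],[0,0,0],[0,0,0],[0,0,0],[0,0,0],[0,0,0],[0,0,0]], angular=[[0,0,0.14],[0,0,0.14],[0,0,0.14],[0,0,0.14],[0,0,0.14],[0,0,0.14],[0,0,0.14],[0,0,0.14],[0,0,0.14],[0,0,0.14],[0,0,0.14],[0,0,0.14],[0,0,0.14],[0,0,0.14],[0,0,0],[0,0,0]], gripper=[4,4,4,4,4,4,4,4,4,4,4,4,4,4,4,4])

```text
time_s: 3.55
tool_pos: [0.4351, 0.187, 0.1691]
tool_rot: [-180.0, -0.0, -22.1]
force: [0.0, 0.4, 0.3]
grip_width: 0.0402
grasp_force: 0.0
```

```bash
python3 - <<'E'
from h import *
s=telemetry.get_obs();print(s["time_s"],s["tool_pos"],s["tool_rot"],s["grip_width"],s["qpos"])
p=eyes.read_camera("wrist");save(p,"w1");f=True
for n,lo,hi,z in(("key",(50,90,40),(85,255,255),.044),("blue",(105,120,60),(125,255,255),.030),("dark",(0,0,0),(180,255,60),.02)):
    for a,cc,m in blobs(p,lo,hi,mn=150)[:4]:
        e=cv2.fitEllipse(cv2.convexHull(cv2.findNonZero(m.astype(np.uint8))))
        print(n,a,np.round(cc),np.round(e[0],1),np.round(e[1]),np.round(at(p,e[0],z,f),4))
E
```

```text
3.55 [0.43505518 0.18702567 0.16907902] [-1.79989307e+02 -1.82953778e-02 -2.21041159e+01] 0.04017443686277571 [ -10.5596298    -1.08616655  -15.66732524  109.91065168   -0.30306108
   71.11526263 -138.23040306]
key 330 [309.   6.] [309.3   3.6] [22. 26.] [0.6171 0.1236 0.044 ]
blue 1668 [621.  27.] [616.5  28.8] [67. 84.] [ 0.5054 -0.3267  0.03  ]
blue 1265 [321. 140.] [321.  139.7] [59. 59.] [0.4833 0.1654 0.03  ]
blue 215 [ 53. 225.] [ 51.3 225.5] [11. 35.] [0.5392 0.5693 0.03  ]
dark 89849 [300. 315.] [306.2 302. ] [374. 648.] [0.3113 0.2546 0.02  ]
dark 2639 [321.  66.] [321.   65.4] [57. 61.] [0.556  0.1359 0.02  ]
dark 1169 [317. 243.] [317.3 251.3] [ 57. 170.] [0.3692 0.2161 0.02  ]
dark 547 [310.  13.] [309.6   6.3] [37. 40.] [0.6235 0.1215 0.02  ]
```

View pics/w1.png

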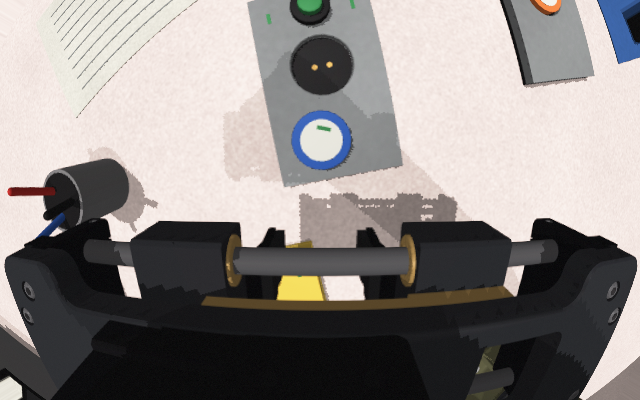

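The picture shows the pager at (321,140), the recess at (321,65) and the key at (309,4). The push line runs straight ahead of the fingers.

```bash
python3 - <<'E'
from h import *
s=telemetry.get_obs();T=R.from_euler('xyz',s["tool_rot"],degrees=True).as_matrix()
p=eyes.read_camera("wrist")
tl=lambda w:np.round(T.T@(w-s["tool_pos"])*100,2)
print("cam",tl(np.array(p["origin"])),np.round(T.T@ori(p),3).tolist())
for n,lo,hi,z in(("key",(50,90,40),(85,255,255),.044),("blue",(105,120,60),(125,255,255),.033),("dark",(0,0,0),(180,255,60),.022)):
    for a,cc,m in blobs(p,lo,hi,(250,0,380,180),mn=150)[:1]:
        e=cv2.fitEllipse(cv2.convexHull(cv2.findNonZero(m.astype(np.uint8))))
        print(n,tl(at(p,e[0],z,True)))
E
```

```text
cam [  6.56   0.13 -17.57] [[0.0, -0.971, -0.241], [1.0, 0.0, -0.0], [0.0, -0.241, 0.971]]
key [19.25 -1.   12.51]
blue [ 5.3   0.18 13.61]
dark [13.08  0.18 14.71]
```

drive_tool(delta_pos=[[0,0.01,1.5],[0,0.01,1.5],[0,0.01,1.5],[0,0.01,1.5],[0,0.01,1.5],[0,0.01,1.5],[0,0.01,1.5],[0,0.01,1.5],[0,0.01,0.7],[0,0.01,0.3],[0,0,0],[0,0,0]], angular=[[0,0,0],[0,0,0],[0,0,0],[0,0,0],[0,0,0],[0,0,0],[0,0,0],[0,0,0],[0,0,0],[0,0,0],[0,0,0],[0,0,0]], gripper=[4,4,4,4,4,4,4,4,4,4,4,4])

```text
time_s: 4.85
tool_pos: [0.4352, 0.1863, 0.0396]
tool_rot: [-180.0, -0.1, -22.3]
force: [0.0, 0.9, 0.0]
grip_width: 0.0399
grasp_force: 0.0
```

drive_tool(delta_pos=[[0.3,0,0.05],[0.4,0,0.05],[0.5,0,0],[0.5,0,0],[0.5,0,0],[0.5,0,0],[0.5,0,0],[0.5,0,0],[0.5,0,0],[0.5,0,0],[0.5,0,0],[0.5,0,0],[0.5,0,0],[0.5,0,0],[0.5,0,0],[0.3,0,0],[0,0,0]], angular=[[0,0,0],[0,0,0],[0,0,0],[0,0,0],[0,0,0],[0,0,0],[0,0,0],[0,0,0],[0,0,0],[0,0,0],[0,0,0],[0,0,0],[0,0,0],[0,0,0],[0,0,0],[0,0,0],[0,0,0]], gripper=[4,4,4,4,4,4,4,4,4,4,4,4,4,4,4,4,4])

```text
time_s: 6.55
tool_pos: [0.5045, 0.1573, 0.0379]
tool_rot: [-180.0, -0.0, -22.3]
force: [-0.8, -0.2, 0.0]
grip_width: 0.0401
grasp_force: 0.0
```

```bash
python3 - <<'E'
from h import *
s=telemetry.get_obs();T=R.from_euler('xyz',s["tool_rot"],degrees=True).as_matrix()
print(s["tool_pos"])
p=eyes.read_camera("wrist");save(p,"w2")
tl=lambda w:np.round(T.T@(w-s["tool_pos"])*100,2)
for n,lo,hi,z in(("key",(50,90,40),(85,255,255),.044),("blue",(105,120,60),(125,255,255),.033),("dark",(0,0,0),(180,255,60),.022)):
    for a,cc,m in blobs(p,lo,hi,(240,0,400,230),mn=100)[:2]:
        e=cv2.fitEllipse(cv2.convexHull(cv2.findNonZero(m.astype(np.uint8))))
        print(n,np.round(e[0]),tl(at(p,e[0],z,True)))
E
```

```text
[0.5044518  0.1573061  0.03794093]
key [297.  33.] [11.91 -1.14 -0.6 ]
blue [317. 244.] [-0.59 -0.1   0.49]
dark [319. 139.] [5.82 0.02 1.6 ]
dark [299.  38.] [12.24 -1.22  1.6 ]
```

View pics/w2.png

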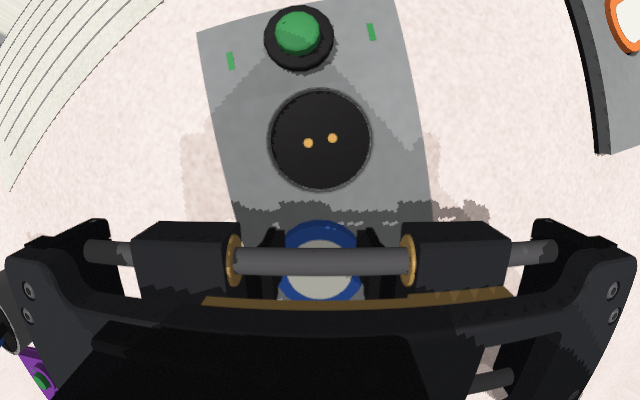

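The recess is at (319,139). The pager shows partly behind the gripper bar, front edge near (320,220), which is closer to the tool than I expected. I'll check from the side camera.

```bash
python3 - <<'E'
from h import *
s=telemetry.get_obs();T=R.from_euler('xyz',s["tool_rot"],degrees=True).as_matrix()
tl=lambda w:np.round(T.T@(w-s["tool_pos"])*100,2)
p=eyes.read_camera("wrist")
for v in(220,244,298):print(v,tl(at(p,(320,v),.037,True)))
p=eyes.read_camera("side")
c=p["pixels"][170:270,240:370];cv2.imwrite("pics/s2.png",cv2.resize(c,None,fx=6,fy=6,interpolation=cv2.INTER_CUBIC)[:,:,::-1])
E
```

```text
220 [1.1  0.11 0.09]
244 [-0.44  0.11  0.09]
298 [-4.31  0.11  0.09]
```

View pics/s2.png

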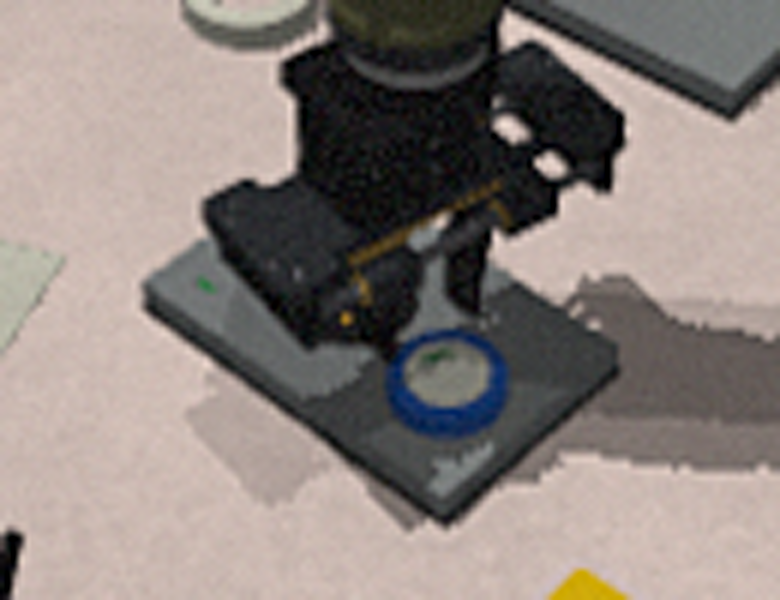

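```bash
python3 - <<'E'
from h import *
s=telemetry.get_obs();T=R.from_euler('xyz',s["tool_rot"],degrees=True).as_matrix();t=s["tool_pos"]
print(s["time_s"],t,s["grip_width"],s["force"],s["grasp_force"])
for c in("side","scene"):
    p=eyes.read_camera(c);img=p["pixels"].copy()
    pts=[("L",(0,-.02,.014)),("R",(0,.02,.014)),("Lb",(0,-.035,.014)),("Rb",(0,.035,.014)),("tcp",(0,0,0)),("Ltop",(0,-.02,-.046)),("Rtop",(0,.02,-.046))]
    x0,y0=(240,170) if c=="side" else (300,160)
    big=cv2.resize(img[y0:y0+100,x0:x0+130],None,fx=6,fy=6,interpolation=cv2.INTER_CUBIC)[:,:,::-1].copy()
    for n,q in pts:
        w=t+T@np.array(q);k=ori(p).T@(w-p["origin"]);u=np.array(p["mtx"])@(k/k[2])
        x,y=int((u[0]-x0+.5)*6),int((u[1]-y0+.5)*6);print(c,n,np.round(w,3),x,y);cv2.circle(big,(x,y),3,(0,0,255),-1);cv2.putText(big,n,(x+4,y),0,.45,(255,255,0),1)
    cv2.imwrite(f"pics/{c}3.png",big)
    for d in models.search_frame(p,"pager"):print(d["p"],d["centre"],at(p,d["centre"],.037))
E
```

```text
6.7 [0.5038184  0.15768745 0.03790585] 0.03983431294104749 [-0.27066627  0.34670031  0.09136797] 0.0
side L [0.511 0.176 0.024] 392 381
side R [0.496 0.139 0.024] 457 345
side Lb [0.517 0.19  0.024] 367 395
side Rb [0.491 0.125 0.024] 482 332
side tcp [0.504 0.158 0.038] 425 344
side Ltop [0.511 0.176 0.084] 389 298
side Rtop [0.496 0.139 0.084] 457 261
0.79 [315.2, 230.9] [0.48384897 0.16298532 0.037     ]
scene L [0.511 0.176 0.024] 310 233
scene R [0.496 0.139 0.024] 240 228
scene Lb [0.517 0.19  0.024] 336 235
scene Rb [0.491 0.125 0.024] 215 226
scene tcp [0.504 0.158 0.038] 276 215
scene Ltop [0.511 0.176 0.084] 315 165
scene Rtop [0.496 0.139 0.084] 244 160
0.54 [345.8, 190.1] [0.48034149 0.16635843 0.037     ]
```

View pics/side3.png

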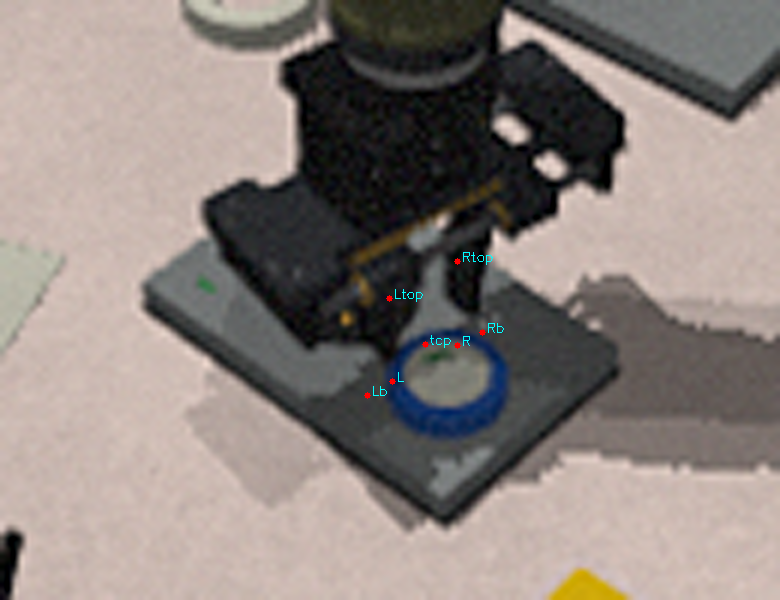

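The blue pager never moved: in the side crop it is still at (447,382). The real fingertips, near (470,310) and (390,358), show well above where the stated overhang puts them, so they passed over it. I'll probe the deck between pager and recess to get the true tip height.

drive_tool(delta_pos=[[0.7,0,0],[0.7,0,0],[0.7,0,0],[0,0,0],[0,0,0.2],[0,0,0.2],[0,0,0.2],[0,0,0]], angular=[[0,0,0],[0,0,0],[0,0,0],[0,0,0],[0,0,0],[0,0,0],[0,0,0],[0,0,0]], gripper=[5,5,5,5,5,5,5,5])

```text
time_s: 7.7
tool_pos: [0.5229, 0.1496, 0.0315]
tool_rot: [180.0, 0.0, -22.3]
force: [1.1, -0.1, -0.1]
grip_width: 0.0499
grasp_force: 0.0
```

drive_tool(delta_pos=[[0,0,0.2],[0,0,0.2],[0,0,0]], angular=[[0,0,0],[0,0,0],[0,0,0]], gripper=[5,5,5])

```text
time_s: 8.0
tool_pos: [0.5232, 0.1496, 0.0276]
tool_rot: [180.0, 0.0, -22.3]
force: [0.6, -0.1, -0.0]
grip_width: 0.0501
grasp_force: 0.0
```

drive_tool(delta_pos=[[0,0,0.2],[0,0,0]], angular=[[0,0,0],[0,0,0]], gripper=[5,5])

```text
time_s: 8.2
tool_pos: [0.5233, 0.1496, 0.0257]
tool_rot: [180.0, 0.0, -22.3]
force: [0.0, -1.2, 0.7]
grip_width: 0.05
grasp_force: 0.0
```

drive_tool(delta_pos=[[0,0,0.2],[0,0,0]], angular=[[0,0,0],[0,0,0]], gripper=[5,5])

```text
time_s: 8.4
tool_pos: [0.5233, 0.1495, 0.0237]
tool_rot: [180.0, 0.0, -22.3]
force: [0.0, 0.2, 0.0]
grip_width: 0.0498
grasp_force: 0.0
```

drive_tool(delta_pos=[[0,0,0.15],[0,0,0]], angular=[[0,0,0],[0,0,0]], gripper=[5,5])

```text
time_s: 8.6
tool_pos: [0.5233, 0.1495, 0.0223]
tool_rot: [180.0, 0.0, -22.3]
force: [-1.0, -0.3, -0.7]
grip_width: 0.0503
grasp_force: 0.0
```

drive_tool(delta_pos=[[0,0,0.15],[0,0,0]], angular=[[0,0,0],[0,0,0]], gripper=[5,5])

```text
time_s: 8.8
tool_pos: [0.5233, 0.1496, 0.0207]
tool_rot: [180.0, 0.0, -22.3]
force: [0.2, -1.0, -0.3]
grip_width: 0.0501
grasp_force: 0.0
```

```bash
python3 - <<'E'
from h import *
s=telemetry.get_obs();print(s["tool_pos"],s["force"])
p=eyes.read_camera("side")
c=p["pixels"][170:270,240:370];cv2.imwrite("pics/s4.png",cv2.resize(c,None,fx=6,fy=6,interpolation=cv2.INTER_CUBIC)[:,:,::-1])
E
```

```text
[0.523317   0.14955737 0.02074938] [ 0.17666388 -1.0046786  -0.25672337]
```

View pics/s4.png

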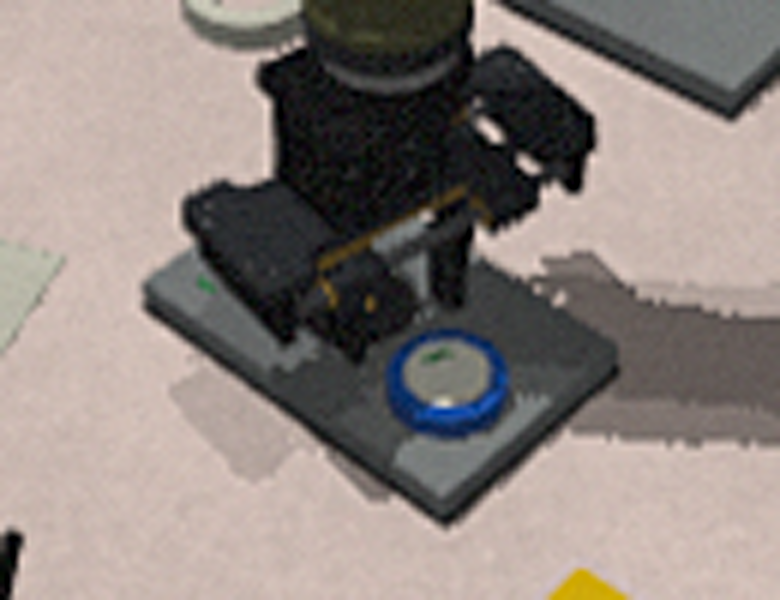

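The fingertips, at (447,308) and (360,355), are now just above the deck in front of the pager. The pager is untouched at (447,382).

drive_tool(delta_pos=[[0,0,0.1],[0,0,0]], angular=[[0,0,0],[0,0,0]], gripper=[5,5])

```text
time_s: 9.05
tool_pos: [0.5234, 0.1496, 0.0199]
tool_rot: [180.0, 0.0, -22.3]
force: [0.1, 0.1, 0.1]
grip_width: 0.0499
grasp_force: 0.0
```

drive_tool(delta_pos=[[0,0,0.1],[0,0,0]], angular=[[0,0,0],[0,0,0]], gripper=[5,5])

```text
time_s: 9.25
tool_pos: [0.5234, 0.1496, 0.0188]
tool_rot: [180.0, 0.0, -22.3]
force: [-0.6, 0.4, -0.2]
grip_width: 0.0502
grasp_force: 0.0
```

drive_tool(delta_pos=[[0,0,0.1],[0,0,0]], angular=[[0,0,0],[0,0,0]], gripper=[5,5])

```text
time_s: 9.45
tool_pos: [0.5234, 0.1496, 0.0179]
tool_rot: [180.0, 0.0, -22.3]
force: [0.9, 0.2, -0.1]
grip_width: 0.0501
grasp_force: 0.0
```

drive_tool(delta_pos=[[0,0,0.1],[0,0,0]], angular=[[0,0,0],[0,0,0]], gripper=[5,5])

```text
time_s: 9.65
tool_pos: [0.5234, 0.1496, 0.0168]
tool_rot: [180.0, 0.0, -22.3]
force: [-0.1, 1.3, 0.3]
grip_width: 0.0499
grasp_force: 0.0
```

drive_tool(delta_pos=[[0,0,0.1],[0,0,0]], angular=[[0,0,0],[0,0,0]], gripper=[5,5])

```text
time_s: 9.85
tool_pos: [0.5234, 0.1496, 0.0158]
tool_rot: [180.0, 0.0, -22.3]
force: [-0.7, -0.1, -0.7]
grip_width: 0.0497
grasp_force: 0.0
```

drive_tool(delta_pos=[[0,0,0.1],[0,0,0]], angular=[[0,0,0],[0,0,0]], gripper=[5,5])

```text
time_s: 10.05
tool_pos: [0.5234, 0.1496, 0.0148]
tool_rot: [180.0, 0.0, -22.3]
force: [0.2, -0.3, -0.1]
grip_width: 0.0503
grasp_force: 0.0
```

drive_tool(delta_pos=[[0,0,0.1],[0,0,0]], angular=[[0,0,0],[0,0,0]], gripper=[5,5])

```text
time_s: 10.25
tool_pos: [0.5234, 0.1496, 0.0138]
tool_rot: [180.0, 0.0, -22.3]
force: [0.1, 0.1, 0.1]
grip_width: 0.0501
grasp_force: 0.0
```

drive_tool(delta_pos=[[0,0,0.1],[0,0,0]], angular=[[0,0,0],[0,0,0]], gripper=[5,5])

```text
time_s: 10.45
tool_pos: [0.5234, 0.1496, 0.0128]
tool_rot: [180.0, 0.0, -22.3]
force: [-0.8, 0.6, -0.4]
grip_width: 0.0499
grasp_force: 0.0
```

```bash
python3 - <<'E'
from h import *
s=telemetry.get_obs();print(s["tool_pos"],s["force"])
p=eyes.read_camera("wrist");a=p["pixels"][190:310,230:410]
q=eyes.read_camera("side");b=q["pixels"][190:250,270:360]
f=lambda x,k:cv2.resize(x,None,fx=k,fy=k,interpolation=cv2.INTER_CUBIC)
o=np.hstack([f(a,2.2)[:264],f(b,4.4)[:264]]);cv2.imwrite("pics/s5.png",np.clip(o[:,:,::-1].astype(float)*1.5,0,255));print(o.shape)
E
```

```text
[0.52337634 0.14957965 0.0128283 ] [-0.79529008  0.58283432 -0.44555821]
(264, 792, 3)[ WARN:0@0.956] global loadsave.cpp:1063 imwrite_ Unsupported depth image for selected encoder is fallbacked to CV_8U.
```

View pics/s5.png

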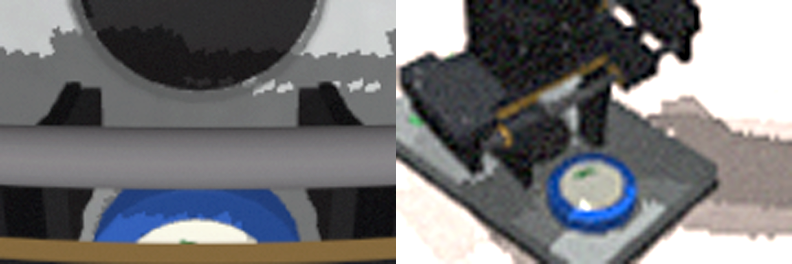

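In the left half (wrist), the inner tip corners are at about (276,229) and (366,229). With the 50 mm gap, that puts the real tips about 14 mm above the reported TCP. Deck contact is therefore expected at a reported z of about 0.008, and I'll keep probing to confirm it.

drive_tool(delta_pos=[[0,0,0.1],[0,0,0.1],[0,0,0]], angular=[[0,0,0],[0,0,0],[0,0,0]], gripper=[5,5,5])

```text
time_s: 10.85
tool_pos: [0.5233, 0.1496, 0.0108]
tool_rot: [180.0, 0.0, -22.3]
force: [-0.3, -0.3, -0.7]
grip_width: 0.0501
grasp_force: 0.0
```

drive_tool(delta_pos=[[0,0,0.1],[0,0,0]], angular=[[0,0,0],[0,0,0]], gripper=[5,5])

```text
time_s: 11.05
tool_pos: [0.5234, 0.1496, 0.0098]
tool_rot: [180.0, 0.0, -22.3]
force: [-0.7, 1.2, -0.2]
grip_width: 0.0502
grasp_force: 0.0
```

drive_tool(delta_pos=[[0,0,0.1],[0,0,0]], angular=[[0,0,0],[0,0,0]], gripper=[5,5])

```text
time_s: 11.25
tool_pos: [0.5235, 0.1496, 0.0089]
tool_rot: [-180.0, -0.0, -22.3]
force: [-0.3, 0.7, 0.3]
grip_width: 0.0497
grasp_force: 0.0
```

drive_tool(delta_pos=[[0,0,0.1],[0,0,0]], angular=[[0,0,0],[0,0,0]], gripper=[5,5])

```text
time_s: 11.45
tool_pos: [0.5236, 0.1496, 0.0088]
tool_rot: [180.0, -0.0, -22.3]
force: [-1.8, -0.9, 7.0]
grip_width: 0.0498
grasp_force: 3.2
```

drive_tool(delta_pos=[[0,0,0.1],[0,0,0]], angular=[[0,0,0],[0,0,0]], gripper=[5,5])

```text
time_s: 11.65
tool_pos: [0.5236, 0.1496, 0.0088]
tool_rot: [180.0, -0.0, -22.3]
force: [-4.9, -1.8, 13.4]
grip_width: 0.0501
grasp_force: 6.5
```

drive_tool(delta_pos=[[0,0,0.1],[0,0,0]], angular=[[0,0,0],[0,0,0]], gripper=[5,5])

```text
time_s: 11.85
tool_pos: [0.5236, 0.1496, 0.0088]
tool_rot: [180.0, -0.0, -22.3]
force: [-6.7, -2.0, 19.2]
grip_width: 0.0497
grasp_force: 9.8
```

Contact with the deck is at a reported z of 0.0088, so the tips stand 13 mm above the reported TCP. Next I go up, back behind the pager, and down to 2 mm above the deck.

drive_tool(delta_pos=[[0,0,-1.5],[0,0,-1.5],[0,0,0],[-1.4,0,0],[-1.8,0,0],[-1.8,0,0],[-1.8,0,0],[-1.8,0.1,0],[0,0,0],[0,0,0]], angular=[[0,0,0],[0,0,0],[0,0,0],[0,0,0],[0,0,0],[0,0,0],[0,0,0],[0,0,0],[0,0,0],[0,0,0]], gripper=[5,5,4,4,4,4,4,4,4,4])

```text
time_s: 12.85
tool_pos: [0.4428, 0.1813, 0.0355]
tool_rot: [180.0, 0.0, -22.2]
force: [-0.0, -0.5, -0.4]
grip_width: 0.04
grasp_force: 0.0
```

drive_tool(delta_pos=[[0,0,0.9],[0,0,0.9],[0,0,0.5],[0,0,0.2],[0,0,0]], angular=[[0,0,0],[0,0,0],[0,0,0],[0,0,0],[0,0,0]], gripper=[4,4,4,4,4])

```text
time_s: 13.35
tool_pos: [0.4433, 0.1811, 0.0103]
tool_rot: [180.0, 0.0, -22.3]
force: [-0.3, 0.5, 0.3]
grip_width: 0.0403
grasp_force: 0.0
```

drive_tool(delta_pos=[[0.3,0,-0.05],[0.4,0,0],[0.4,0,0],[0.4,0,0],[0.4,0,0],[0.4,0,0],[0.4,0,0],[0.4,0,0],[0.4,0,0],[0.4,0,0],[0.4,0,0],[0.4,0,0],[0.4,0,0],[0.4,0,0],[0.4,0,0],[0.4,0,0],[0.4,0,0],[0.3,0,0],[0,0,0]], angular=[[0,0,0],[0,0,0],[0,0,0],[0,0,0],[0,0,0],[0,0,0],[0,0,0],[0,0,0],[0,0,0],[0,0,0],[0,0,0],[0,0,0],[0,0,0],[0,0,0],[0,0,0],[0,0,0],[0,0,0],[0,0,0],[0,0,0]], gripper=[4,4,4,4,4,4,4,4,4,4,4,4,4,4,4,4,4,4,4])

```text
time_s: 15.25
tool_pos: [0.5089, 0.1544, 0.0115]
tool_rot: [-180.0, -0.0, -22.3]
force: [-0.5, 0.3, 0.2]
grip_width: 0.0398
grasp_force: 0.0
```

```bash
cat > look.py <<'E'
from h import *
import sys
s=telemetry.get_obs();T=R.from_euler('xyz',s["tool_rot"],degrees=True).as_matrix()
print(s["time_s"],s["tool_pos"],s["force"])
p=eyes.read_camera("wrist");save(p,sys.argv[1])
tl=lambda w:np.round(T.T@(w-s["tool_pos"])*100,2)
for n,lo,hi,z in(("key",(50,90,40),(85,255,255),.044),("blue",(105,120,40),(125,255,255),.033),("dark",(0,0,0),(180,255,60),.022)):
    for a,cc,m in blobs(p,lo,hi,(200,0,440,222),mn=100)[:2]:
        e=cv2.fitEllipse(cv2.convexHull(cv2.findNonZero(m.astype(np.uint8))))
        w=at(p,e[0],z,True);print(n,a,np.round(e[0]),np.round(e[1]),tl(w),np.round(w,4))
print("recess along",tl(np.array([.557,.1355,.022])))
E
python3 look.py w6
```

```text
15.25 [0.50891527 0.15442925 0.01147676] [-0.45435753  0.29717623  0.15663355]
key 2219 [291.  27.] [52. 54.] [11.37 -1.22 -3.25] [0.6187 0.1225 0.044 ]
key 191 [327. 172.] [ 9. 31.] [ 4.47  0.44 -3.25] [0.5485 0.1334 0.044 ]
blue 3666 [320. 191.] [114. 117.] [ 3.31  0.13 -2.15] [0.5391 0.1406 0.033 ]
dark 4555 [317. 150.] [113. 116.] [ 5.35 -0.07 -1.05] [0.5586 0.1348 0.022 ]
dark 2790 [293.  34.] [78. 81.] [11.73 -1.32 -1.04] [0.6224 0.1221 0.022 ]
recess along [ 5.17 -0.08 -1.05]
```

View pics/w6.png

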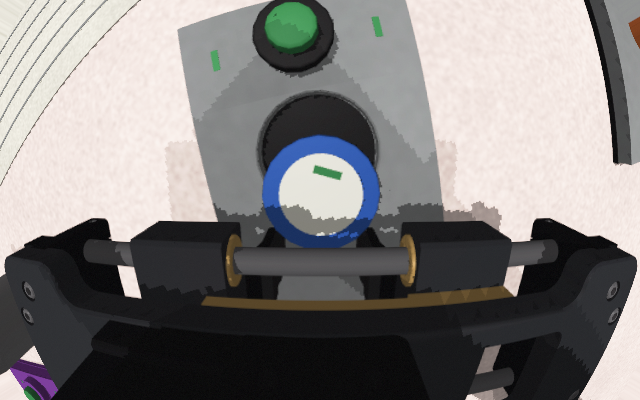

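The pager is cradled at (320,191), with 20 mm still to go to the recess at (317,150). I'll keep pushing.

drive_tool(delta_pos=[[0.2,-0.02,0.05],[0.3,-0.02,0.05],[0.3,-0.02,0],[0.3,-0.02,0],[0.3,-0.02,0],[0.2,0,0],[0.2,0,0],[0.2,0,0],[0.1,0,0],[0,0,0],[0,0,0]], angular=[[0,0,0],[0,0,0],[0,0,0],[0,0,0],[0,0,0],[0,0,0],[0,0,0],[0,0,0],[0,0,0],[0,0,0],[0,0,0]], gripper=[4,4,4,4,4,4,4,4,4,4,4])

```text
time_s: 16.4
tool_pos: [0.5281, 0.1477, 0.0105]
tool_rot: [180.0, -0.0, -22.3]
force: [-0.1, -0.5, -0.7]
grip_width: 0.0397
grasp_force: 0.0
```

```bash
python3 look.py w7
```

```text
16.4 [0.52812812 0.14768911 0.01047845] [-0.11895701 -0.48342176 -0.65266004]
key 2325 [293.  66.] [54. 55.] [ 9.43 -1.12 -3.35] [0.6196 0.1223 0.044 ]
key 172 [326. 170.] [ 9. 30.] [ 4.58  0.4  -3.35] [0.569  0.1266 0.044 ]
blue 3531 [320. 188.] [109. 112.] [ 3.49  0.13 -2.25] [0.5599 0.1332 0.033 ]
dark 3027 [295.  70.] [80. 83.] [ 9.64 -1.21 -1.15] [0.622  0.1223 0.022 ]
dark 559 [318. 184.] [107. 114.] [ 3.52 -0.01 -1.15] [0.5608 0.1344 0.022 ]
recess along [ 3.13  0.03 -1.15]
```

Its image shrank from 117 px to 112 px, which fits a 10 mm drop, and its centre is on the recess. I'll back off, lift, close the fingers and verify.

drive_tool(delta_pos=[[-0.5,0,0],[-0.8,0,0],[0,0,-1],[0,0,-2],[0,0,-2],[0,0,0],[0,0,0],[0,0,0]], angular=[[0,0,0],[0,0,0],[0,0,0],[0,0,0],[0,0,0],[0,0,0],[0,0,0],[0,0,0]], gripper=[4,4,4,4,2,0,0,0])

```text
time_s: 17.25
tool_pos: [0.5154, 0.1524, 0.0598]
tool_rot: [180.0, 0.0, -22.3]
force: [-0.7, -0.1, 0.3]
grip_width: 0.016
grasp_force: 0.0
```

```bash
cat > chk.py <<'E'
from h import *
s=telemetry.get_obs();T=R.from_euler('xyz',s["tool_rot"],degrees=True).as_matrix()
tl=lambda w:np.round(T.T@(w-s["tool_pos"])*100,2)
print(s["time_s"],s["tool_pos"],s["grip_width"])
p=eyes.read_camera("wrist")
for n,lo,hi,z in(("key",(50,90,40),(85,255,255),.044),("blue",(105,120,40),(125,255,255),.0265),("blue",(105,120,40),(125,255,255),.037)):
    a,cc,m=blobs(p,lo,hi,(200,0,440,300),mn=100)[0]
    e=cv2.fitEllipse(cv2.convexHull(cv2.findNonZero(m.astype(np.uint8))))
    h=cv2.convexHull(cv2.findNonZero(m.astype(np.uint8)))[:,0]
    P=np.array([at(p,u,z,True)[:2] for u in h]).astype(np.float32)
    c=cv2.fitEllipse(P.reshape(-1,1,2)*1000)
    print(n,z,tl(np.array([*np.array(c[0])/1000,z])),"c_mm",np.round(c[0],1),"axes_mm",np.round(c[1],1))
q=eyes.read_camera("side")
b=blobs(q,(105,120,60),(125,255,255),(262,190,345,258))[:1]
for a,cc,m in b:
    e=cv2.fitEllipse(cv2.convexHull(cv2.findNonZero(m.astype(np.uint8))));print("side blue",np.round(at(q,e[0],.0265),4))
E
python3 chk.py
```

```text
17.25 [0.51538297 0.15244045 0.05980257] 0.015988305966276203
key 0.044 [10.8  -1.18  1.57] c_mm [619.8 122.4] axes_mm [25.1 26.5]
blue 0.0265 [4.58 0.08 3.33] c_mm [557.5 134.3] axes_mm [59.6 59.8]
blue 0.037 [4.68 0.08 2.28] c_mm [558.4 133.9] axes_mm [56.6 56.8]
side blue [0.5552 0.1406 0.0265]
```

Assuming a top height of 26.5 mm, the pager measures 59.6 × 59.8 mm, so it is seated and flat. Now for the key.

drive_tool(delta_pos=[[1.0,-0.1,0],[1.4,-0.15,0],[1.4,-0.15,0],[1.4,-0.15,0],[1.4,-0.15,0],[1.4,-0.15,0],[1.4,-0.15,0],[1.4,-0.18,0],[0,0,1.0],[0,0,1.0],[0,0,0.4],[0,0,0]], angular=[[0,0,0],[0,0,0],[0,0,0],[0,0,0],[0,0,0],[0,0,0],[0,0,0],[0,0,0],[0,0,0],[0,0,0],[0,0,0],[0,0,0]], gripper=[0,0,0,0,0,0,0,0,0,0,0,0], squeeze=5)

```text
time_s: 18.55
tool_pos: [0.6188, 0.1227, 0.0349]
tool_rot: [179.9, 0.1, -22.3]
force: [0.1, -0.5, -0.4]
grip_width: 0.001
grasp_force: 0.0
```

drive_tool(delta_pos=[[0,0,0.2],[0,0,0.2],[0,0,0.2],[0,0,0.2],[0,0,0.1],[0,0,0.1],[0,0,0]], angular=[[0,0,0],[0,0,0],[0,0,0],[0,0,0],[0,0,0],[0,0,0],[0,0,0]], gripper=[0,0,0,0,0,0,0])

```text
time_s: 19.25
tool_pos: [0.6207, 0.1227, 0.0268]
tool_rot: [-180.0, -0.0, -22.3]
force: [-1.4, -0.6, 3.1]
grip_width: 0.0008
grasp_force: 1.8
```

drive_tool(delta_pos=[[0,0,0.1],[0,0,0.1],[0,0,0]], angular=[[0,0,0],[0,0,0],[0,0,0]], gripper=[0,0,0])

```text
time_s: 19.55
tool_pos: [0.6207, 0.1227, 0.0249]
tool_rot: [-180.0, -0.0, -22.3]
force: [-1.7, 0.3, 6.7]
grip_width: 0.0005
grasp_force: 2.8
```

One more small press to be sure it bottoms, then release.

drive_tool(delta_pos=[[0,0,0.1],[0,0,0.1],[0,0,0],[0,0,0]], angular=[[0,0,0],[0,0,0],[0,0,0],[0,0,0]], gripper=[0,0,0,0])

```text
time_s: 19.95
tool_pos: [0.6207, 0.1228, 0.0247]
tool_rot: [-180.0, -0.0, -22.3]
force: [-4.5, -1.0, 14.0]
grip_width: 0.0004
grasp_force: 7.4
```

drive_tool(delta_pos=[[0,0,-0.4],[0,0,-1],[0,0,-2],[0,0,-2],[0,0,-2],[-2,0,0],[-3,0,0],[-3,0,0],[-2.5,0,0],[0,0,0],[0,0,0],[0,0,0]], angular=[[0,0,0],[0,0,0],[0,0,0],[0,0,0],[0,0,0],[0,0,0],[0,0,0],[0,0,0],[0,0,0],[0,0,0],[0,0,0],[0,0,0]], gripper=[0,0,0,0,0,0,0,1,2,2,2,2])

```text
time_s: 21.15
tool_pos: [0.5243, 0.1616, 0.0965]
tool_rot: [180.0, -0.0, -22.4]
force: [0.2, -0.5, 0.3]
grip_width: 0.0197
grasp_force: 0.0
```

```bash
python3 chk.py
```

```text
21.15 [0.52427764 0.16158605 0.0964828 ] 0.019692901907184014
key 0.044 [10.35 -0.04  5.26] c_mm [620.2 122.5] axes_mm [25.5 25.9]
blue 0.0265 [4.09 1.25 7.  ] c_mm [557.4 134.4] axes_mm [59.6 59.9]
blue 0.037 [4.2  1.2  5.95] c_mm [558.6 134.5] axes_mm [57.1 57.3]
side blue [0.5556 0.1402 0.0265]
```

The key bottomed out: force rose to 14 N with no further travel. It is up again at full apparent size, and the pager is still seated.

```bash
python3 -c "
from cell import env
print(env.sign_off())"
```

```text
the job is handed in; nothing more can be done
None
```

The blue pager is seated flat in the recess, the green key was pressed to its stop and came back up, and the job was handed in at about 21 s; no verdict was returned.

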